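# Park the focus lift

## Robot

A 6-joint arm with a two-finger parallel gripper is mounted at the origin on the work surface. World frame = base frame: x ahead of the robot, y to its left, z up, the work surface at z = 0. Lengths are in mm, angles in rad, forces in N, time in s.
With the tool pointing down it reaches from about 350 to 975 mm from the base axis. Payload 7.1 kg.
Tool frame: the origin (TCP) lies midway between the tips of the shut fingers; the grasp point (between the pads) lies 19 mm behind it; z points along the fingers, y is the line along which they close (so a half turn about z gives the same grasp; the last joint's range is limited). The gripper opens to 88 mm and grips with 3 to 60 N. Pads are 20 mm wide; open, the fingers measure 115 mm over their backs; the gripper's body (75 mm by 178 mm) begins 61 mm behind the grasp point.
Start: joints at [-1.268, 0.423, 1.63, -0, 1.089, -0.019], TCP at [197.689, -592.894, 222.675] pointing down, gripper open.
Joint ranges: [-3, 3], [-0.9, 2.11], [0.09, 2.58], [-1.31, 4.45], [0.11, 2.69], [-2.54, 2.54]. Speed limits (rad/s): [2.39, 2.39, 3.01, 3.14, 3.14, 3.14].

## Interface

Orientations are given as a rotation vector (axis times angle).
In Python, from workcell import ctrl gives the robot as it stands. The module is installed in compiled form; this text tells all that it offers.
- The arm moves only by the tool servo_tool, never from a script. Its argument "increments" is a list of rows, each a list of 7 numbers: the shift along the world's x, y, z in cm, then the turn, a rotation vector about the world's x, y, z in degrees, then the opening, from -1 (shut) to 1 (fully open). A call has 1 to 20 rows; each row is the pose to reach, as a shift and turn from the pose commanded when the call began; what a row does not reach only later rows make up. A row lasts 1/12 s, in which the tool goes at most 41.7 mm and 7.16 degrees, less where a joint would pass 70% of its speed; a pose out of reach is approached as far as the arm can. A call with a gripper value outside its range is refused whole. The fingers move at their own pace and stop on an object; the grip force is fixed at half the most. Time passes only in rows, so rows that repeat a pose let the fingers close. It gives the time, the measured TCP pose, the force, the opening and the grip force at its end, in the units of the state.
- ctrl.get_obs(): the state, without advancing time (a new reading comes with each control period).
- ctrl.get_image(name): name is "side" or "top" or "wrist"; returns a dict with "image" (400x640x3 uint8, red, green, blue), "fx", "fy", "cx", "cy" (pixels), "extrinsics" (4x4, takes a point from camera to world coordinates); the wrist camera has in their place "tool_from_camera" (4x4, takes a point from camera to tool coordinates, whose origin is the TCP and whose axes are the flange's). Camera axes: x right, y up, looking along -z (the intrinsics and any distortion apply to the point x, -y, -z); pixel columns grow to the right and rows downward; lengths in mm; the calibration is good to about 2 mm. A picture is of the moment at which its call begins: read the wrist's pose just before it. There is no depth.
- ctrl.close_job(): hands the job in; it is judged then, once.
The state is a dict: "t": time; "qpos": joint angles; "qvel": joint speeds; "joint_torque": joint torques, N m; "ee_pos": TCP position; "orientation": TCP orientation; "ft_force": force on the tool from outside, world axes, zero at the start; "moment": the same for the moment, N m; "width": finger opening in mm; "grasp_force": force on a finger pad.
Only numpy, scipy, OpenCV 4.12 (cv2) and the standard library are available. Lean on these libraries where they do the work, as an engineer would, in place of code of your own. Each camera call takes 0.05 s, during which the arm holds its last target. There are 200 camera calls.

## Task

Park the focus lift of the laser marking bench, the taller of the two handwheel units: crank its large handwheel clockwise, seen from above, until it comes up against its stop, then back it off a quarter turn so that the screw is not left jammed, and let go. Leave the handwheel of the smaller unit beside it alone.

Things in the scene. Friction and masses are not known exactly. Their poses are not given: they have to be found in the camera images.
- lift_axis (a point): Point on the fixed vertical axis of the large handwheel, level with lift_grip. Black 3-spoke wheel 100 mm across; rim top 164, hub top 168 mm above the table. It tops a bolted-down aluminium column 65 x 85 mm with a blue head on one face (x axis points to that face; head sinks as the wheel goes clockwise), on a 12 mm perforated plate. The wheel itself neither rises nor sinks.
- lift_grip (a point): Point to grip on the large wheel's upright black crank handle: on the handle's own axis, 20 mm below its top, 194 mm above the table. Round, 18 mm diameter, 50 mm tall, foot on the rim 44 mm from the wheel's axis. It spins freely on its pin, so fingers holding it from above can carry it round the wheel's axis without turning. z is up; its yaw means nothing. Bears a firm grip (30 N).
- lift_wheel (a joint): Turn of the large wheel, rad, growing clockwise seen from above. It starts 1.2 to 1.7 turns short of a hard stop, which is to be felt: there the wheel goes no further and the value stops growing. Light, even friction, about 1.5 N at the handle plus a little drag with speed; it stays where it is left.
- press_grip (a point): Point on the smaller unit's crank handle, to be left alone: on the handle's axis, 20 mm below its top, 28 mm from that wheel's axis. That unit is a like column, 50 x 60 mm, without a blue head, on the same plate, centre at least 250 mm from the lift's; its wheel is 65 mm across, handle 12 mm thick, and its highest point 140 mm above the table.

How it is judged:
By the outcome, as a careful person would: the job done as asked, in the order asked, and still so for the second after the job is handed in, with the robot touching nothing.
It also fails if it takes over 58 s, if anything falls off the work surface, if the arm or the gripper's body presses on something with over 40 N, if the wrist force passes 120 N, or if a joint passes its speed limit or range.

## Working session

There is one attempt and no reset: what is moved stays moved. The work goes in short steps, Python scripts to look and compute and a tool call to move; the robot and the scene stay as the last step left them, time stands still between calls to the robot, and variables do not carry over. Pictures are saved under pics/ and viewed, at most 10 in all, crops included, and the job is handed in when it is done.

Besides the shell and the picture viewer there is one more tool, called after "Emit:" as a command line: name --pt "numbers of a row" for each row, then --argument value for the rest. servo_tool: Moves the arm, as the interface text tells. Its arguments: {"type":"object","properties":{"increments":{"type":"array","items":{"type":"array","items":{"type":"number"}}}},"required":["increments"]}

```bash
mkdir -p pics
python3 - <<'E'
from workcell import ctrl
import cv2,numpy as np
o=ctrl.get_obs();print({k:np.round(v,3).tolist() for k,v in o.items()})
for n in("side","top"):
    d=ctrl.get_image(n);cv2.imwrite(f"pics/{n}0.png",d["image"][:,:,::-1])
    print(n,d["fx"],d["fy"],d["cx"],d["cy"],np.round(d["extrinsics"],4).tolist(),[k for k in d])
E
```

```text
{'t': 0.0, 'qpos': [-1.268, 0.424, 1.631, -0.0, 1.089, -0.019], 'qvel': [-0.0, 0.001, 0.001, -0.001, 0.0, 0.0], 'joint_torque': [-0.0, -54.463, -27.366, 0.064, 0.023, -0.0], 'ee_pos': [197.516, -592.376, 221.894], 'orientation': [-3.1, -0.503, 0.0], 'ft_force': [-0.403, -0.318, -0.266], 'moment': [-0.049, -0.011, 0.034], 'grasp_force': 0.0, 'width': 87.617}
side 422.729830521708 422.729830521708 320.6274242871576 202.7632604983762 [[0.6499, 0.4443, -0.6166, 186.5788], [-0.76, 0.3731, -0.5322, -350.8295], [-0.0064, 0.8145, 0.5801, 569.6167], [0.0, 0.0, 0.0, 1.0]] ['image', 'fx', 'fy', 'cx', 'cy', 'extrinsics']
top 466.62750593508497 466.62750593508497 326.1042558834321 198.8571471797049 [[-0.0797, 0.9745, -0.2099, 454.9587], [-0.9968, -0.0777, 0.0176, 15.8641], [0.0008, 0.2107, 0.9776, 853.4987], [0.0, 0.0, 0.0, 1.0]] ['image', 'fx', 'fy', 'cx', 'cy', 'extrinsics']
```

View pics/side0.png

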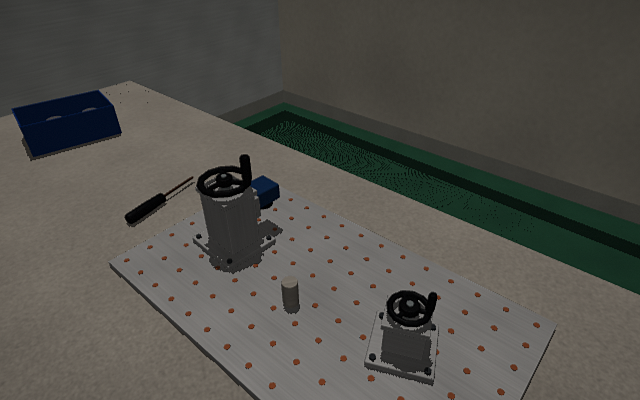

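View pics/top0.png

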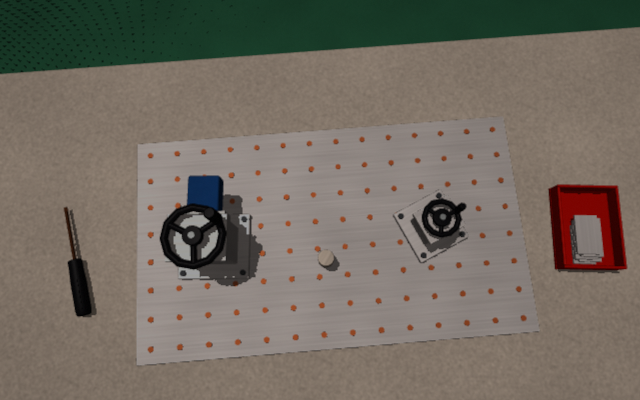

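The side view shows the lift at left: hub about (224,180), handle top about (245,157). In the top view its hub is at about (193,236), with the handle apparently near (210,212). The press is at (442,216) in the top view.

Run:
```python
import cv2,numpy as np
a=cv2.imread("pics/top0.png")[190:285,145:245];b=cv2.imread("pics/side0.png")[140:215,180:280]
f=lambda i:cv2.convertScaleAbs(cv2.resize(i,None,fx=4,fy=4,interpolation=cv2.INTER_CUBIC),alpha=2.2,beta=10)
A,B=f(a),f(b);B=np.vstack([B,np.zeros((A.shape[0]-B.shape[0],400,3),np.uint8)])
cv2.imwrite("pics/crop.png",np.hstack([A,B]))
```

```text
(no output)
```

View pics/crop.png

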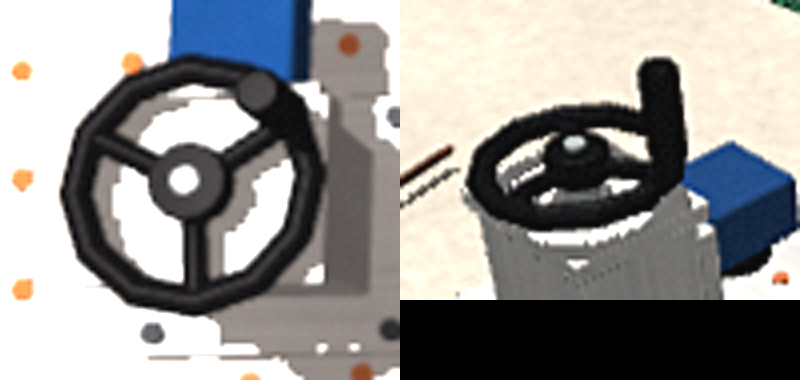

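```bash
cat > h.py <<'E'
import numpy as np
K={"side":(422.73,320.63,202.76,np.array([[0.6499,0.4443,-0.6166,186.5788],[-0.76,0.3731,-0.5322,-350.8295],[-0.0064,0.8145,0.5801,569.6167]])),
"top":(466.63,326.10,198.86,np.array([[-0.0797,0.9745,-0.2099,454.9587],[-0.9968,-0.0777,0.0176,15.8641],[0.0008,0.2107,0.9776,853.4987]]))}
def ray(n,u,v):
    f,cx,cy,E=K[n];return E[:,3],E[:,:3]@np.array([(u-cx)/f,-(v-cy)/f,-1])
def atz(n,u,v,z):
    o,d=ray(n,u,v);return o+d*(z-o[2])/d[2]
def tri(a,b):
    A=[];y=[]
    for n,u,v in((("top",)+a),(("side",)+b)):
        o,d=ray(n,u,v);d=d/np.linalg.norm(d);P=np.eye(3)-np.outer(d,d);A.append(P);y.append(P@o)
    return np.linalg.lstsq(np.vstack(A),np.hstack(y),rcond=None)[0]
E
python3 - <<'E'
from h import *
np.set_printoptions(precision=1,suppress=True)
for nm,t,s,z in(("hub",(191.4,234.6),(222.9,175.4),169),("handle",(209.1,212.6),(244.6,155.9),214)):
    print(nm,atz("top",*t,z),atz("side",*s,z),tri(t,s))
print("rimc",atz("top",145+193/4,190+185/4,157))
print("press hub,handle",atz("top",441,216,112),atz("top",462,208,140))
E
```

```text
hub [564. 206. 169.] [563.7 206.8 169. ] [563.6 206.1 169.4]
handle [585.7 168.3 214. ] [586.1 166.  214. ] [586.6 168.1 212.9]
rimc [563.1 206.6 157. ]
press hub,handle [ 571.2 -180.   112. ] [ 576.8 -206.9  140. ]
```

The lift axis is at about (563.8, 206.3). The handle is at about (585.8, 167.8), so the radius is 44 mm as specified and the phase is about -60°. Next I carry the open gripper to a point above the handle.

Emit:
servo_tool --pt "0.5 0.9 1 0 0 0 1" --pt "1.4 2.7 2 0 0 0 1" --pt "2.7 5.3 3.5 0 0 0 1" --pt "4.3 8.5 3.5 0 0 0 1" --pt "5.9 11.6 3.5 0 0 0 1" --pt "7.5 14.7 3.5 0 0 0 1" --pt "9.1 17.8 3.5 0 0 0 1" --pt "10.7 20.9 3.5 0 0 0 1" --pt "12.3 24.0 3.5 0 0 0 1" --pt "13.8 27.1 3.5 0 0 0 1" --pt "15.4 30.3 3.5 0 0 0 1" --pt "17.0 33.4 3.5 0 0 0 1" --pt "18.6 36.5 3.5 0 0 0 1" --pt "20.2 39.6 3.5 0 0 0 1" --pt "21.8 42.7 3.5 0 0 0 1" --pt "23.4 45.8 3.5 0 0 0 1" --pt "25.0 49.0 3.5 0 0 0 1" --pt "26.5 52.0 3.5 0 0 0 1" --pt "28.1 55.1 3.5 0 0 0 1" --pt "29.7 58.3 3.5 0 0 0 1"

```text
t: 1.77
ee_pos: [494.7, -7.8, 258.4]
orientation: [3.101, 0.504, 0.001]
ft_force: [1.4, 0.1, -0.7]
width: 87.6
grasp_force: 0.0
```

Emit:
servo_tool --pt "1.6 3.1 0 0 0 0 1" --pt "3.2 6.2 0 0 0 0 1" --pt "4.8 9.3 0 0 0 0 1" --pt "6.4 12.4 0 0 0 0 1" --pt "7.6 14.8 0 0 0 0 1" --pt "8.4 16.5 0 0 0 0 1" --pt "8.9 17.4 0 0 0 0 1" --pt "9.1 17.8 0 0 0 0 1" --pt "9.1 17.8 0 0 0 0 1" --pt "9.1 17.8 0 0 0 0 1" --pt "9.1 17.8 0 0 0 0 1"

```text
t: 2.68
ee_pos: [585.2, 167.1, 257.8]
orientation: [3.101, 0.502, -0.001]
ft_force: [-0.0, -0.1, 0.4]
width: 88.3
grasp_force: 0.0
```

Emit:
servo_tool --pt "0.0 0.0 -1 0 0 0 1" --pt "0.0 0.0 -2.5 0 0 0 1" --pt "0.1 0.1 -4.0 0 0 0 1" --pt "0.1 0.1 -5.5 0 0 0 1" --pt "0.1 0.1 -7 0 0 0 1" --pt "0.1 0.1 -7.7 0 0 0 1" --pt "0.1 0.1 -8.0 0 0 0 1" --pt "0.1 0.1 -8.0 0 0 0 1" --pt "0.1 0.1 -8.0 0 0 0 1"

```text
t: 3.43
ee_pos: [587.0, 168.9, 178.1]
orientation: [-3.101, -0.503, -0.001]
ft_force: [-0.6, -0.6, 0.4]
width: 88.0
grasp_force: 0.0
```

Run:
```python
from workcell import ctrl
import cv2,numpy as np
a=cv2.resize(ctrl.get_image("wrist")["image"][:,:,::-1],(400,250))
b=cv2.resize(ctrl.get_image("side")["image"][90:240,140:380,::-1],(400,250))
cv2.imwrite("pics/c2.png",cv2.convertScaleAbs(np.hstack([a,b]),alpha=2))
```

```text
(no output)
```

View pics/c2.png

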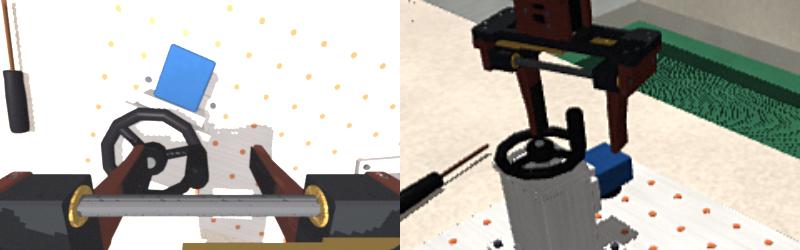

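The handle stands between the open fingers: about (190,175) in the wrist half, with the fingers at about 140 and 260. The side half agrees. Closing.

Emit:
servo_tool --pt "0 0 0 0 0 0 -1" --pt "0 0 0 0 0 0 -1" --pt "0 0 0 0 0 0 -1" --pt "0 0 0 0 0 0 -1" --pt "0 0 0 0 0 0 -1" --pt "0 0 0 0 0 0 -1" --pt "0 0 0 0 0 0 -1" --pt "0 0 0 0 0 0 -1" --pt "0 0 0 0 0 0 -1" --pt "0 0 0 0 0 0 -1"

```text
t: 4.37
ee_pos: [586.7, 169.1, 177.6]
orientation: [3.101, 0.503, -0.0]
ft_force: [-0.1, 0.4, -0.5]
width: 24.5
grasp_force: 0.0
```

Emit:
servo_tool --pt "0 0 0 0 0 0 -1" --pt "0 0 0 0 0 0 -1" --pt "0 0 0 0 0 0 -1" --pt "0 0 0 0 0 0 -1" --pt "0 0 0 0 0 0 -1"

```text
t: 4.78
ee_pos: [586.3, 169.8, 177.7]
orientation: [-3.1, -0.503, 0.001]
ft_force: [-2.0, 5.2, 0.7]
width: 17.4
grasp_force: 30.0
```

```bash
cat > arc.py <<'E'
import sys,numpy as np
# args: start angle, step deg, rows : cumulative cm shifts for clockwise arc r=44
a,s,n=map(float,sys.argv[1:4]);r=4.4
t=np.radians(a-s*np.arange(0,int(n)+1));p=r*np.c_[np.cos(t),np.sin(t)]
print(",".join(f"[{x:.2f},{y:.2f},0,0,0,0,-1]" for x,y in (p-p[0])[1:]))
E
python3 arc.py -59.3 5 14
```

```text
[-0.34,-0.18,0,0,0,0,-1],[-0.69,-0.33,0,0,0,0,-1],[-1.06,-0.45,0,0,0,0,-1],[-1.43,-0.54,0,0,0,0,-1],[-1.81,-0.59,0,0,0,0,-1],[-2.19,-0.62,0,0,0,0,-1],[-2.58,-0.60,0,0,0,0,-1],[-2.96,-0.56,0,0,0,0,-1],[-3.33,-0.48,0,0,0,0,-1],[-3.70,-0.37,0,0,0,0,-1],[-4.06,-0.23,0,0,0,0,-1],[-4.40,-0.05,0,0,0,0,-1],[-4.73,0.15,0,0,0,0,-1],[-5.03,0.38,0,0,0,0,-1]
```

Emit:
servo_tool --pt "-0.34 -0.18 0 0 0 0 -1" --pt "-0.69 -0.33 0 0 0 0 -1" --pt "-1.06 -0.45 0 0 0 0 -1" --pt "-1.43 -0.54 0 0 0 0 -1" --pt "-1.81 -0.59 0 0 0 0 -1" --pt "-2.19 -0.62 0 0 0 0 -1" --pt "-2.58 -0.6 0 0 0 0 -1" --pt "-2.96 -0.56 0 0 0 0 -1" --pt "-3.33 -0.48 0 0 0 0 -1" --pt "-3.7 -0.37 0 0 0 0 -1" --pt "-4.06 -0.23 0 0 0 0 -1" --pt "-4.4 -0.05 0 0 0 0 -1" --pt "-4.73 0.15 0 0 0 0 -1" --pt "-5.03 0.38 0 0 0 0 -1"

```text
t: 5.95
ee_pos: [537.5, 173.3, 177.7]
orientation: [-3.101, -0.504, -0.005]
ft_force: [4.1, 2.6, -4.8]
width: 17.5
grasp_force: 30.0
```

```bash
python3 arc.py -129.3 8 20
```

```text
[-0.45,0.42,0,0,0,0,-1],[-0.83,0.90,0,0,0,0,-1],[-1.14,1.43,0,0,0,0,-1],[-1.38,1.99,0,0,0,0,-1],[-1.54,2.59,0,0,0,0,-1],[-1.61,3.20,0,0,0,0,-1],[-1.59,3.81,0,0,0,0,-1],[-1.50,4.42,0,0,0,0,-1],[-1.31,5.00,0,0,0,0,-1],[-1.05,5.56,0,0,0,0,-1],[-0.71,6.07,0,0,0,0,-1],[-0.31,6.53,0,0,0,0,-1],[0.16,6.93,0,0,0,0,-1],[0.67,7.26,0,0,0,0,-1],[1.23,7.52,0,0,0,0,-1],[1.82,7.70,0,0,0,0,-1],[2.43,7.79,0,0,0,0,-1],[3.04,7.80,0,0,0,0,-1],[3.65,7.72,0,0,0,0,-1],[4.24,7.56,0,0,0,0,-1]
```

Emit:
servo_tool --pt "-0.45 0.42 0 0 0 0 -1" --pt "-0.83 0.9 0 0 0 0 -1" --pt "-1.14 1.43 0 0 0 0 -1" --pt "-1.38 1.99 0 0 0 0 -1" --pt "-1.54 2.59 0 0 0 0 -1" --pt "-1.61 3.2 0 0 0 0 -1" --pt "-1.59 3.81 0 0 0 0 -1" --pt "-1.5 4.42 0 0 0 0 -1" --pt "-1.31 5.0 0 0 0 0 -1" --pt "-1.05 5.56 0 0 0 0 -1" --pt "-0.71 6.07 0 0 0 0 -1" --pt "-0.31 6.53 0 0 0 0 -1" --pt "0.16 6.93 0 0 0 0 -1" --pt "0.67 7.26 0 0 0 0 -1" --pt "1.23 7.52 0 0 0 0 -1" --pt "1.82 7.7 0 0 0 0 -1" --pt "2.43 7.79 0 0 0 0 -1" --pt "3.04 7.8 0 0 0 0 -1" --pt "3.65 7.72 0 0 0 0 -1" --pt "4.24 7.56 0 0 0 0 -1"

```text
t: 7.62
ee_pos: [579.9, 249.4, 177.7]
orientation: [-3.1, -0.503, -0.002]
ft_force: [-0.6, 3.5, 0.9]
width: 17.7
grasp_force: 30.0
```

```bash
python3 arc.py -289.3 8 20;python3 arc.py -449.3 3 6;  python3 -c "
from workcell import ctrl;print(ctrl.get_obs()['ee_pos'],ctrl.get_obs()['ft_force'])"
```

```text
[0.56,-0.24,0,0,0,0,-1],[1.09,-0.56,0,0,0,0,-1],[1.56,-0.95,0,0,0,0,-1],[1.98,-1.40,0,0,0,0,-1],[2.33,-1.91,0,0,0,0,-1],[2.60,-2.45,0,0,0,0,-1],[2.80,-3.04,0,0,0,0,-1],[2.92,-3.64,0,0,0,0,-1],[2.94,-4.25,0,0,0,0,-1],[2.89,-4.86,0,0,0,0,-1],[2.75,-5.46,0,0,0,0,-1],[2.52,-6.03,0,0,0,0,-1],[2.22,-6.57,0,0,0,0,-1],[1.85,-7.06,0,0,0,0,-1],[1.41,-7.49,0,0,0,0,-1],[0.92,-7.86,0,0,0,0,-1],[0.38,-8.15,0,0,0,0,-1],[-0.19,-8.37,0,0,0,0,-1],[-0.79,-8.50,0,0,0,0,-1],[-1.40,-8.55,0,0,0,0,-1]
[-0.23,0.00,0,0,0,0,-1],[-0.46,0.02,0,0,0,0,-1],[-0.69,0.05,0,0,0,0,-1],[-0.92,0.08,0,0,0,0,-1],[-1.14,0.14,0,0,0,0,-1],[-1.36,0.20,0,0,0,0,-1]
[579.88976827 249.37623076 177.74040506] [-0.60714229  3.49246748  0.94305117]
```

Emit:
servo_tool --pt "0.56 -0.24 0 0 0 0 -1" --pt "1.09 -0.56 0 0 0 0 -1" --pt "1.56 -0.95 0 0 0 0 -1" --pt "1.98 -1.4 0 0 0 0 -1" --pt "2.33 -1.91 0 0 0 0 -1" --pt "2.6 -2.45 0 0 0 0 -1" --pt "2.8 -3.04 0 0 0 0 -1" --pt "2.92 -3.64 0 0 0 0 -1" --pt "2.94 -4.25 0 0 0 0 -1" --pt "2.89 -4.86 0 0 0 0 -1" --pt "2.75 -5.46 0 0 0 0 -1" --pt "2.52 -6.03 0 0 0 0 -1" --pt "2.22 -6.57 0 0 0 0 -1" --pt "1.85 -7.06 0 0 0 0 -1" --pt "1.41 -7.49 0 0 0 0 -1" --pt "0.92 -7.86 0 0 0 0 -1" --pt "0.38 -8.15 0 0 0 0 -1" --pt "-0.19 -8.37 0 0 0 0 -1" --pt "-0.79 -8.5 0 0 0 0 -1" --pt "-1.4 -8.55 0 0 0 0 -1"

```text
t: 9.28
ee_pos: [564.5, 164.0, 177.7]
orientation: [-3.099, -0.503, -0.002]
ft_force: [1.6, 9.9, -2.5]
width: 17.5
grasp_force: 30.0
```

```bash
python3 arc.py -449.3 3 10; for a in 479 494 509 524 539 554 569 584 599 614 629 644 659 674; do echo $a; python3 arc.py -$a.3 3 5; done
```

```text
[-0.23,0.00,0,0,0,0,-1],[-0.46,0.02,0,0,0,0,-1],[-0.69,0.05,0,0,0,0,-1],[-0.92,0.08,0,0,0,0,-1],[-1.14,0.14,0,0,0,0,-1],[-1.36,0.20,0,0,0,0,-1],[-1.58,0.27,0,0,0,0,-1],[-1.79,0.36,0,0,0,0,-1],[-2.00,0.46,0,0,0,0,-1],[-2.21,0.56,0,0,0,0,-1]
479
[-0.20,0.12,0,0,0,0,-1],[-0.39,0.25,0,0,0,0,-1],[-0.57,0.38,0,0,0,0,-1],[-0.75,0.53,0,0,0,0,-1],[-0.92,0.69,0,0,0,0,-1]
494
[-0.16,0.17,0,0,0,0,-1],[-0.31,0.34,0,0,0,0,-1],[-0.45,0.52,0,0,0,0,-1],[-0.59,0.71,0,0,0,0,-1],[-0.71,0.90,0,0,0,0,-1]
509
[-0.11,0.20,0,0,0,0,-1],[-0.21,0.41,0,0,0,0,-1],[-0.30,0.62,0,0,0,0,-1],[-0.38,0.84,0,0,0,0,-1],[-0.45,1.06,0,0,0,0,-1]
524
[-0.06,0.22,0,0,0,0,-1],[-0.10,0.45,0,0,0,0,-1],[-0.13,0.68,0,0,0,0,-1],[-0.15,0.91,0,0,0,0,-1],[-0.16,1.14,0,0,0,0,-1]
539
[0.00,0.23,0,0,0,0,-1],[0.02,0.46,0,0,0,0,-1],[0.05,0.69,0,0,0,0,-1],[0.08,0.92,0,0,0,0,-1],[0.14,1.14,0,0,0,0,-1]
554
[0.06,0.22,0,0,0,0,-1],[0.14,0.44,0,0,0,0,-1],[0.22,0.65,0,0,0,0,-1],[0.32,0.86,0,0,0,0,-1],[0.43,1.07,0,0,0,0,-1]
569
[0.12,0.20,0,0,0,0,-1],[0.25,0.39,0,0,0,0,-1],[0.38,0.57,0,0,0,0,-1],[0.53,0.75,0,0,0,0,-1],[0.69,0.92,0,0,0,0,-1]
584
[0.17,0.16,0,0,0,0,-1],[0.34,0.31,0,0,0,0,-1],[0.52,0.45,0,0,0,0,-1],[0.71,0.59,0,0,0,0,-1],[0.90,0.71,0,0,0,0,-1]
599
[0.20,0.11,0,0,0,0,-1],[0.41,0.21,0,0,0,0,-1],[0.62,0.30,0,0,0,0,-1],[0.84,0.38,0,0,0,0,-1],[1.06,0.45,0,0,0,0,-1]
614
[0.22,0.06,0,0,0,0,-1],[0.45,0.10,0,0,0,0,-1],[0.68,0.13,0,0,0,0,-1],[0.91,0.15,0,0,0,0,-1],[1.14,0.16,0,0,0,0,-1]
629
[0.23,-0.00,0,0,0,0,-1],[0.46,-0.02,0,0,0,0,-1],[0.69,-0.05,0,0,0,0,-1],[0.92,-0.08,0,0,0,0,-1],[1.14,-0.14,0,0,0,0,-1]
644
[0.22,-0.06,0,0,0,0,-1],[0.44,-0.14,0,0,0,0,-1],[0.65,-0.22,0,0,0,0,-1],[0.86,-0.32,0,0,0,0,-1],[1.07,-0.43,0,0,0,0,-1]
659
[0.20,-0.12,0,0,0,0,-1],[0.39,-0.25,0,0,0,0,-1],[0.57,-0.38,0,0,0,0,-1],[0.75,-0.53,0,0,0,0,-1],[0.92,-0.69,0,0,0,0,-1]
674
[0.16,-0.17,0,0,0,0,-1],[0.31,-0.34,0,0,0,0,-1],[0.45,-0.52,0,0,0,0,-1],[0.59,-0.71,0,0,0,0,-1],[0.71,-0.90,0,0,0,0,-1]
```

Emit:
servo_tool --pt "-0.23 0 0 0 0 0 -1" --pt "-0.46 0.02 0 0 0 0 -1" --pt "-0.69 0.05 0 0 0 0 -1" --pt "-0.92 0.08 0 0 0 0 -1" --pt "-1.14 0.14 0 0 0 0 -1" --pt "-1.36 0.2 0 0 0 0 -1" --pt "-1.58 0.27 0 0 0 0 -1" --pt "-1.79 0.36 0 0 0 0 -1" --pt "-2.0 0.46 0 0 0 0 -1" --pt "-2.21 0.56 0 0 0 0 -1"

```text
t: 10.12
ee_pos: [543.5, 169.3, 177.7]
orientation: [-3.1, -0.503, -0.005]
ft_force: [4.7, 6.3, -4.8]
width: 17.2
grasp_force: 30.0
```

Emit:
servo_tool --pt "-0.2 0.12 0 0 0 0 -1" --pt "-0.39 0.25 0 0 0 0 -1" --pt "-0.57 0.38 0 0 0 0 -1" --pt "-0.75 0.53 0 0 0 0 -1" --pt "-0.92 0.69 0 0 0 0 -1"

```text
t: 10.53
ee_pos: [534.5, 175.8, 177.7]
orientation: [-3.101, -0.504, -0.005]
ft_force: [5.6, 3.5, -4.5]
width: 17.4
grasp_force: 30.0
```

Emit:
servo_tool --pt "-0.16 0.17 0 0 0 0 -1" --pt "-0.31 0.34 0 0 0 0 -1" --pt "-0.45 0.52 0 0 0 0 -1" --pt "-0.59 0.71 0 0 0 0 -1" --pt "-0.71 0.9 0 0 0 0 -1"

```text
t: 10.95
ee_pos: [527.4, 184.4, 177.7]
orientation: [3.1, 0.504, 0.005]
ft_force: [5.0, 1.3, -3.5]
width: 17.5
grasp_force: 30.0
```

Emit:
servo_tool --pt "-0.11 0.2 0 0 0 0 -1" --pt "-0.21 0.41 0 0 0 0 -1" --pt "-0.3 0.62 0 0 0 0 -1" --pt "-0.38 0.84 0 0 0 0 -1" --pt "-0.45 1.06 0 0 0 0 -1"

```text
t: 11.37
ee_pos: [522.5, 194.7, 177.7]
orientation: [3.1, 0.504, 0.003]
ft_force: [5.4, 0.2, -2.9]
width: 17.5
grasp_force: 30.0
```

Emit:
servo_tool --pt "-0.06 0.22 0 0 0 0 -1" --pt "-0.1 0.45 0 0 0 0 -1" --pt "-0.13 0.68 0 0 0 0 -1" --pt "-0.15 0.91 0 0 0 0 -1" --pt "-0.16 1.14 0 0 0 0 -1"

```text
t: 11.78
ee_pos: [520.4, 206.4, 177.7]
orientation: [3.101, 0.503, 0.001]
ft_force: [4.6, -1.5, -1.9]
width: 17.6
grasp_force: 30.0
```

Emit:
servo_tool --pt "0 0.23 0 0 0 0 -1" --pt "0.02 0.46 0 0 0 0 -1" --pt "0.05 0.69 0 0 0 0 -1" --pt "0.08 0.92 0 0 0 0 -1" --pt "0.14 1.14 0 0 0 0 -1"

```text
t: 12.2
ee_pos: [521.5, 217.9, 177.7]
orientation: [3.101, 0.503, -0.001]
ft_force: [2.5, -1.6, 0.3]
width: 17.5
grasp_force: 30.0
```

Emit:
servo_tool --pt "0.06 0.22 0 0 0 0 -1" --pt "0.14 0.44 0 0 0 0 -1" --pt "0.22 0.65 0 0 0 0 -1" --pt "0.32 0.86 0 0 0 0 -1" --pt "0.43 1.07 0 0 0 0 -1"

```text
t: 12.62
ee_pos: [525.6, 228.8, 177.7]
orientation: [-3.101, -0.503, 0.001]
ft_force: [0.6, -2.3, 2.2]
width: 17.3
grasp_force: 30.0
```

Emit:
servo_tool --pt "0.12 0.2 0 0 0 0 -1" --pt "0.25 0.39 0 0 0 0 -1" --pt "0.38 0.57 0 0 0 0 -1" --pt "0.53 0.75 0 0 0 0 -1" --pt "0.69 0.92 0 0 0 0 -1"

```text
t: 13.03
ee_pos: [532.5, 238.3, 177.6]
orientation: [-3.101, -0.503, 0.001]
ft_force: [-3.4, 1.6, 3.6]
width: 17.5
grasp_force: 30.0
```

Emit:
servo_tool --pt "0.17 0.16 0 0 0 0 -1" --pt "0.34 0.31 0 0 0 0 -1" --pt "0.52 0.45 0 0 0 0 -1" --pt "0.71 0.59 0 0 0 0 -1" --pt "0.9 0.71 0 0 0 0 -1"

```text
t: 13.45
ee_pos: [541.7, 245.7, 177.7]
orientation: [-3.1, -0.503, 0.001]
ft_force: [-4.0, 3.2, 3.4]
width: 17.4
grasp_force: 30.0
```

Emit:
servo_tool --pt "0.2 0.11 0 0 0 0 -1" --pt "0.41 0.21 0 0 0 0 -1" --pt "0.62 0.3 0 0 0 0 -1" --pt "0.84 0.38 0 0 0 0 -1" --pt "1.06 0.45 0 0 0 0 -1"

```text
t: 13.87
ee_pos: [552.6, 250.5, 177.7]
orientation: [-3.1, -0.503, -0.001]
ft_force: [-2.4, 4.2, 3.4]
width: 17.3
grasp_force: 30.0
```

Emit:
servo_tool --pt "0.22 0.06 0 0 0 0 -1" --pt "0.45 0.1 0 0 0 0 -1" --pt "0.68 0.13 0 0 0 0 -1" --pt "0.91 0.15 0 0 0 0 -1" --pt "1.14 0.16 0 0 0 0 -1"

```text
t: 14.28
ee_pos: [564.4, 252.1, 177.7]
orientation: [-3.1, -0.503, -0.002]
ft_force: [-1.7, 4.2, 1.9]
width: 17.5
grasp_force: 30.0
```

Emit:
servo_tool --pt "0.23 0 0 0 0 0 -1" --pt "0.46 -0.02 0 0 0 0 -1" --pt "0.69 -0.05 0 0 0 0 -1" --pt "0.92 -0.08 0 0 0 0 -1" --pt "1.14 -0.14 0 0 0 0 -1"

```text
t: 14.7
ee_pos: [568.8, 251.9, 177.4]
orientation: [-3.097, -0.501, 0.021]
ft_force: [-33.6, 14.0, 20.0]
width: 17.5
grasp_force: 30.0
```

The stop is felt at the angle where it was due: motion ceased at x = 568.8 and the force rose to 34 N, after about 576° of travel. The fitted axis is (564.4, 208.0). I'll check that it holds, then work out the back-off rows.

Emit:
servo_tool --pt "0 0 0 0 0 0 -1" --pt "0 0 0 0 0 0 -1"

```text
t: 14.87
ee_pos: [568.7, 251.9, 177.4]
orientation: [-3.097, -0.502, 0.02]
ft_force: [-27.1, 12.5, 16.7]
width: 17.4
grasp_force: 30.0
```

Run:
```python
import numpy as np
c=np.array([564.2+44*np.cos(np.radians(-644.3)),207+44*np.sin(np.radians(-644.3))]);print(c)
for a in np.linspace(84.3,174.3,19):
    t=np.radians(a);p=(np.array([564.4,208])+44*np.array([np.cos(t),np.sin(t)])-c)/10
    print(f"[{p[0]:.2f},{p[1]:.2f},0,0,0,0,-1]",end=",")
```

```text
[575.06795656 249.63669218]
[-0.63,0.21,0,0,0,0,-1],[-1.01,0.24,0,0,0,0,-1],[-1.40,0.22,0,0,0,0,-1],[-1.78,0.18,0,0,0,0,-1],[-2.15,0.10,0,0,0,0,-1],[-2.52,-0.01,0,0,0,0,-1],[-2.88,-0.15,0,0,0,0,-1],[-3.22,-0.33,0,0,0,0,-1],[-3.55,-0.53,0,0,0,0,-1],[-3.85,-0.76,0,0,0,0,-1],[-4.14,-1.01,0,0,0,0,-1],[-4.40,-1.29,0,0,0,0,-1],[-4.64,-1.60,0,0,0,0,-1],[-4.85,-1.92,0,0,0,0,-1],[-5.03,-2.26,0,0,0,0,-1],[-5.18,-2.61,0,0,0,0,-1],[-5.30,-2.97,0,0,0,0,-1],[-5.39,-3.35,0,0,0,0,-1],[-5.45,-3.73,0,0,0,0,-1],
```

Emit:
servo_tool --pt "-0.63 0.21 0 0 0 0 -1" --pt "-1.01 0.24 0 0 0 0 -1" --pt "-1.4 0.22 0 0 0 0 -1" --pt "-1.78 0.18 0 0 0 0 -1" --pt "-2.15 0.1 0 0 0 0 -1" --pt "-2.52 -0.01 0 0 0 0 -1" --pt "-2.88 -0.15 0 0 0 0 -1" --pt "-3.22 -0.33 0 0 0 0 -1" --pt "-3.55 -0.53 0 0 0 0 -1" --pt "-3.85 -0.76 0 0 0 0 -1" --pt "-4.14 -1.01 0 0 0 0 -1" --pt "-4.4 -1.29 0 0 0 0 -1" --pt "-4.64 -1.6 0 0 0 0 -1" --pt "-4.85 -1.92 0 0 0 0 -1" --pt "-5.03 -2.26 0 0 0 0 -1" --pt "-5.18 -2.61 0 0 0 0 -1" --pt "-5.3 -2.97 0 0 0 0 -1" --pt "-5.39 -3.35 0 0 0 0 -1" --pt "-5.45 -3.73 0 0 0 0 -1" --pt "-5.45 -3.73 0 0 0 0 -1"

```text
t: 16.53
ee_pos: [520.8, 211.3, 177.6]
orientation: [3.1, 0.503, -0.0]
ft_force: [1.5, -0.0, -1.5]
width: 17.5
grasp_force: 30.0
```

Emit:
servo_tool --pt "0 0 0 0 0 0 -1" --pt "0 0 0 0 0 0 -1"

```text
t: 16.7
ee_pos: [520.9, 211.8, 177.6]
orientation: [3.1, 0.503, -0.0]
ft_force: [0.5, -1.0, 0.0]
width: 17.2
grasp_force: 30.0
```

Emit:
servo_tool --pt "0 0 0 0 0 0 1" --pt "0 0 0 0 0 0 1" --pt "0 0 0 0 0 0 1" --pt "0 0 0 0 0 0 1" --pt "0 0 0 0 0 0 1" --pt "0 0 0 0 0 0 1" --pt "0 0 0 0 0 0 1" --pt "0 0 0 0 0 0 1" --pt "0 0 1 0 0 0 1" --pt "0 0 2.5 0 0 0 1" --pt "0 0 4 0 0 0 1" --pt "0 0 6 0 0 0 1" --pt "0 0 8 0 0 0 1" --pt "0 0 10 0 0 0 1"

```text
t: 17.87
ee_pos: [520.7, 212.3, 279.4]
orientation: [-3.101, -0.503, -0.0]
ft_force: [0.1, 0.3, -0.4]
width: 87.9
grasp_force: 0.0
```

Emit:
servo_tool --pt "0 -1 0 0 0 0 1" --pt "0 -3 0 0 0 0 1" --pt "0 -6 0 0 0 0 1" --pt "0 -9 0 0 0 0 1" --pt "0 -12 0 0 0 0 1" --pt "0 -15 0 0 0 0 1" --pt "0 -18 0 0 0 0 1" --pt "0 -20 0 0 0 0 1" --pt "0 -20 0 0 0 0 1" --pt "0 -20 0 0 0 0 1"

```text
t: 18.7
ee_pos: [520.4, 11.2, 277.4]
orientation: [-3.101, -0.499, 0.001]
ft_force: [0.4, 0.8, -0.4]
width: 87.5
grasp_force: 0.0
```

Run:
```python
from workcell import ctrl
import cv2,numpy as np
f=lambda n,r,c:cv2.convertScaleAbs(cv2.resize(np.ascontiguousarray(ctrl.get_image(n)["image"][r:r+100,c:c+100,::-1]),None,fx=4,fy=4,interpolation=cv2.INTER_CUBIC),alpha=2.2,beta=10)
cv2.imwrite("pics/end.png",np.hstack([f("top",190,145),f("side",130,180)]))
```

```text
(no output)
```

View pics/end.png

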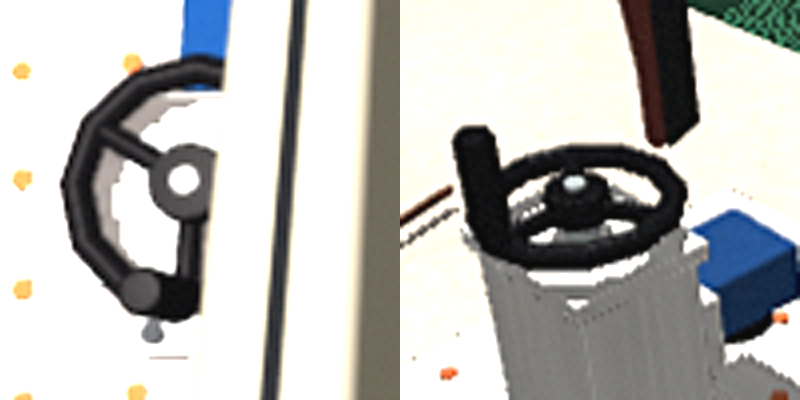

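The wheel is released. The handle top is at about (181.1, 262.1) in the top view and about (198.5, 163) in the side view. I check its angle before handing in.

Run:
```python
from h import *
for p in(atz("top",181.1,262.1,214),atz("side",198.5,163,214)):
    d=p[:2]-[564.2,207];print(p.round(1),np.hypot(*d),np.degrees(np.arctan2(d[1],d[0])))
```

```text
[520.2 208.2 214. ] 44.06437900258617 178.4492122174251
[520.2 207.  214. ] 43.99141607735701 -179.97410585805645
```

```bash
python3 -c "
from workcell import ctrl;print(ctrl.close_job())"
```

```text
the job is handed in; nothing more can be done
None
```

I cranked the lift's large handwheel clockwise to its hard stop (about 1.6 turns), backed it off a quarter turn (90–94° by my estimate), and let go. The gripper is clear, the smaller unit was not touched, and the job was handed in at about 19 s.

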